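# Lock back the tension wheel of a belt knife sharpener

### The job

The belt knife sharpener lies on its side with the cover off, waiting for a new belt. Take the red-gripped locking pin from its storage socket, put it down through the eye of the sprung blue tension arm, and with the pin swing the arm back against its spring until the pin finds the catch hole underneath; then seat it fully home and let go, so that the tension wheel stays locked back. Feel for the hole gently rather than forcing the pin, never let the arm snap back, and leave the hex driver and the things around alone.

Things in the scene. Friction and masses are not known exactly. Their poses are not given: they have to be found in the camera images.
- sharpener: belt knife sharpener lying on its side: dark grey housing 300 mm (its y) x 180 mm (its x), fixed; aluminium deck 45 mm above the worktop. Origin: centre of its underside; x away from the robot, y left, z up; yawed up to 0.25 rad. Two fixed belt wheels, tops 98 mm above the worktop: at x -45, y +106 (radius 27) and x -47, y -112 mm (radius 21)
- pivot (a point): vertical pivot axis of the tension arm at the height of the arm's upper face, 73 mm above the worktop; x +30, y 0 mm in the sharpener's frame, axes as the sharpener's. The pivot bolt ends 8 mm above this point
- tension_arm (a joint): angle (rad) of the sprung blue arm that carries the tension wheel: 0 = at rest, pushed there by its spring; grows as the arm turns clockwise seen from above (the eye then moves to the sharpener's +y); ends at 1.0. The spring turns it back with 0.31 N m at 0 and 0.36 N m more per rad: 5 N at the eye at rest, 8 to 9 N near the catch
- eye (a point): centre of the eye (through hole, 9.5 mm) in the arm's tail, at the arm's upper face; arm 10 mm thick. It turns with the arm: at joint value t it lies from the pivot at x -65 cos(t - 0.55), y +65 sin(t - 0.55) mm in the sharpener's frame. The tension wheel on the other limb (radius 20, top 98 mm above the worktop) stays about 80 mm from the eye
- quadrant (a point): point on the pivot axis at the height of the smooth top of the steel quadrant under the arm's tail, 61 mm above the worktop, 2 mm below the arm. The quadrant lies under the eye through its travel and has one catch hole, 9.5 mm, 16 mm deep, 65 mm from the pivot. Its setting differs from machine to machine: the hole is under the eye somewhere between 0.45 and 0.85 rad. It does not give way
- pin: locking pin, upright in one of the storage sockets. Origin: middle of its tip; z up along it. Steel shank 8 mm, 26 mm long, nose tapered to 4 mm over the last 3.5 mm; collar 20 mm across at z 26 to 30; neck 12 mm to z 36; red grip z 36 to 68, 26 mm wide (its x), 14 mm thick (its y): hold it across y. 40 to 85 g. Grip turned up to 0.3 rad against the sharpener
- pin_collar (a point): the pin's axis at the underside of its collar, 26 mm above its tip. Pin home: the collar lies on the arm's upper face, the nose 14 mm deep in the quadrant. Pin in the eye but resting on the quadrant beside the hole: the collar stands 14 mm above the arm
- hex_driver: small black hex driver with a yellow dot on top, upright in the other storage socket; grip 17 mm round; origin at its tip, top 65 mm above it. To be left alone
- socket_a (a point): centre of the mouth of one storage socket, 72 mm above the worktop; x +55, y +55 mm in the sharpener's frame, hole 9.5 mm, 27 mm deep. It holds either the pin or the hex driver
- socket_b (a point): the other storage socket, the same; x +55, y +130 mm in the sharpener's frame
- jar_dark: spice jar with a dark lid, 45 mm round, 102 mm high; origin under its centre. To be left alone
- jar_mint: spice jar with a mint-green lid, 42 mm round, 99 mm high; origin under its centre. To be left alone
- knife: cook's knife with a black handle lying flat, 274 mm long (its x, blade to +x), 42 mm wide, 15 mm high; origin on the worktop under the handle end of its blade. To be left alone

How it is judged (in metres and radians):
On the way, in this order (a step that is already met when the one before it is completed fails the run):
1. the pin stands in the eye of the arm, the arm not yet drawn far back (z of pin in the frame of eye below -0.006 m and horizontal distance between pin and eye below 0.004 m and value of joint tension_arm below 0.3 rad), for 0.1 s.
2. with the pin still in the eye, the arm has been swung back against its spring by more than 0.35 rad (z of pin in the frame of eye below -0.006 m and value of joint tension_arm above 0.35 rad), for 0.1 s.
At the end, for the whole second after the job is handed in: The pin is home through the arm's eye in the catch hole (the underside of its collar within 4 mm of the eye's centre at the arm's upper face, leaning less than 0.2 rad), the arm stays back by more than 0.35 rad, and the pin is released and at rest (distance between pin_collar and eye below 0.004 m and angle between pin's own z axis and vertical below 0.2 rad and value of joint tension_arm above 0.35 rad and linear speed of pin below 0.01 m/s and contact force between pin and the fingers below 0.1 N); the robot touches nothing.
It fails at once if the pin is forced: the contact forces of the pin on the sharpener, its arm and its quadrant add up to more than 60 N (contact force between pin and sharpener above 60 N).
It fails at once if the arm snaps back (faster than 4 rad/s towards rest) (velocity of joint tension_arm below -4 rad/s).
It fails at once if the hex driver is moved by more than 10 mm (distance of hex_driver from where it was at the start of the episode above 0.01 m).
It fails at once if one of the two jars or the knife is moved by more than 15 mm (distance of any of jar_dark, jar_mint, knife from where it was at the start of the episode above 0.015 m).
It also fails if it takes over 64 s, if anything falls off the work surface, if the arm or the gripper's body presses on something with over 40 N, if the wrist force passes 120 N, or if a joint passes its speed limit or range.

### The arm

A 7-joint arm with a two-finger parallel gripper is mounted at the origin on a cart in front of the work surface, level with it; the furniture and walls round the work are solid. World frame = base frame: x ahead of the robot, y to its left, z up, the work surface at z = 0. Lengths are in mm, angles in rad, forces in N, time in s.
With the tool pointing down it reaches from about 400 to 850 mm from the base axis. Payload 10.4 kg.
Tool frame: the origin (TCP) lies midway between the tips of the shut fingers; the grasp point (between the pads) lies 19 mm behind it; z points along the fingers, y is the line along which they close (so a half turn about z gives the same grasp; the last joint's range is limited). The gripper opens to 85 mm and grips with 20 to 120 N. Pads are 22 mm wide; open, the fingers measure 114 mm over their backs; the gripper's body (76 mm by 85 mm) begins 54 mm behind the grasp point. The pads swing forward as they close: fully open they stand 13 mm farther back than shut.
Start: joints at [-1.312, 0.332, -0.065, 1.46, 0.022, 1.35, -0.088], TCP at [173.789, 600.374, 231.338] pointing down, gripper open.
Joint ranges: [-2.6, 2.6], [-0.5, 2.12], [-1.47, 1.34], [0.16, 2.42], [-1.27, 4.41], [0.06, 2.06], [-2.6, 2.6]. Speed limits (rad/s): [2.22, 2.22, 2.79, 2.79, 3.14, 3.14, 3.14].

### API

Orientations are given as a unit quaternion [x, y, z, w].
In Python, from workcell import sensors, cams, ctrl gives the robot as it stands.
- The arm moves only by the shell command python3 -m crank 'ROWS' [OPENING] [FORCE]. ROWS is JSON, a list of rows, each a list of 2 entries, a list of its own where there are three numbers: the shift along the tool's x, y, z normalised to -1 to 1, where 1 is 0.1 m, then the turn about the tool's z normalised to -1 to 1, where 1 is 360 degrees. In form: [[[tx, ty, tz], yaw], ...]. A call has exactly 8 rows; each row is the pose to reach, as a shift and turn from the pose commanded when the call began, along the tool's axes at that moment, turning the shorter way round; what a row does not reach only later rows make up. A row lasts 1/10 s, in which the tool goes at most 50 mm and 8.59 degrees, less where a joint would pass 70% of its speed; a pose out of reach is approached as far as the arm can. A call with a number of a shift or a turn outside -1 to 1 is refused whole. A call with a gripper value outside its range is refused whole. OPENING is the opening in per cent of the stroke, from 0 (shut) to 100 (fully open), set as the call begins (- or left out, the last holds). The fingers move at their own pace and stop on an object; FORCE is the grip in N (left out, the last holds). Time passes only in rows, so rows that repeat a pose let the fingers close, or fill a call up. It gives the time, the measured TCP pose, the force, the opening and the grip force at its end, in the units of the state.
- sensors.get_obs(): the state, without advancing time (a new reading comes with each control period).
- cams.snapshot(name): name is "scene" or "top" or "wrist"; returns a dict with "frame" (480x640x3 uint8, red, green, blue), "z_map" (480x640 float32, mm along the optical axis (not along the pixel's ray), 0 where there is no reading), "mtx" (3x3 intrinsics, pixels), "origin" and "rotation" of the camera in the world; the wrist camera has in their place "mount" (4x4, takes a point from camera to tool coordinates, whose origin is the TCP and whose axes are the flange's). Camera axes: x right, y down, z forward; pixel columns grow to the right and rows downward; lengths in mm; the calibration is good to about 2 mm. A picture is of the moment at which its call begins: read the wrist's pose just before it.
- ctrl.job_done(): hands the job in; it is judged then, once.
The state is a dict: "time": time; "joints": joint angles; "joint_vel": joint speeds; "tau": joint torques, N m; "position": TCP position; "eef_rot": TCP orientation; "force": force on the tool from outside, world axes, zero at the start; "wrist_torque": the same for the moment, N m; "gripper_width": finger opening in mm; "grip_force": force on a finger pad.
Only numpy, scipy, OpenCV 4.12 (cv2) and the standard library are available. Lean on these libraries where they do the work, as an engineer would, in place of code of your own. Each camera call takes 0.05 s, during which the arm holds its last target. There are 200 camera calls.

## Working session

There is one attempt and no reset: what is moved stays moved. The work goes in short steps, Python scripts to look and compute and a shell command to move; the robot and the scene stay as the last step left them, time stands still between calls to the robot, and variables do not carry over. Pictures are saved under pics/ and viewed, at most 10 in all, crops included, and the job is handed in when it is done.

```bash
mkdir -p pics; ls
cat > h.py <<'E'
import numpy as np, cv2
from workcell import sensors, cams, ctrl
from scipy.spatial.transform import Rotation as R
def snap(n):
    o=sensors.get_obs(); s=cams.snapshot(n)
    if n=="wrist":
        M=np.array(s["mount"]); r=R.from_quat(o["eef_rot"]).as_matrix()
        s["rotation"]=r@M[:3,:3]; s["origin"]=r@M[:3,3]+np.array(o["position"])
    return s
def save(s,f): np.savez("pics/"+f+".npz",**{k:np.array(s[k]) for k in("frame","z_map","mtx","origin","rotation")}); cv2.imwrite("pics/"+f+".png",s["frame"][:,:,::-1])
def px(s,u,v,z=None):
    "world point of pixel: by depth, or on plane z"
    K=np.array(s["mtx"]);d=np.array(s["rotation"])@np.linalg.inv(K)@[u,v,1.];o=np.array(s["origin"])
    k=float(s["z_map"][int(round(v)),int(round(u))]) if z is None else (z-o[2])/d[2]
    return o+k*d
E
python3 - <<'E'
from h import *
o=sensors.get_obs();print(o)
for n in("scene","top"):
    s=snap(n);save(s,n);print(n,s["origin"],s["mtx"])
E
```

```text
pics
{'time': 0.0, 'joints': array([-1.31162025,  0.33290583, -0.06471285,  1.4609482 ,  0.02159009,
        1.34988836, -0.08851577]), 'joint_vel': array([-0.00173535, -0.00077465, -0.00144897,  0.00050695,  0.00160678,
        0.00115356,  0.00111736]), 'tau': array([ 3.75628006e-04, -6.25458956e+01,  4.92602284e-02, -3.91598618e+01,
        1.62184919e-02,  1.00281290e-02,  5.22147479e-05]), 'position': array([173.67867635, 599.99174822, 230.49146631]), 'eef_rot': array([ 1.40414783e-01,  9.90092501e-01, -7.23326822e-04, -7.59254787e-05]), 'force': array([0.30859206, 0.75031532, 0.02020107]), 'wrist_torque': array([ 0.04404848,  0.03346825, -0.02714494]), 'grip_force': 0.0, 'gripper_width': 85.36068712506345}
scene [-60.52355534 -79.51486602 726.01232628] [[437.55650251   0.         322.31703856]
 [  0.         437.55650251 239.06142986]
 [  0.           0.           1.        ]]
top [ 408.6597973  -213.26035105 1062.51500638] [[464.35573898   0.         316.59843039]
 [  0.         464.35573898 241.18728755]
 [  0.           0.           1.        ]]
```

View pics/top.png

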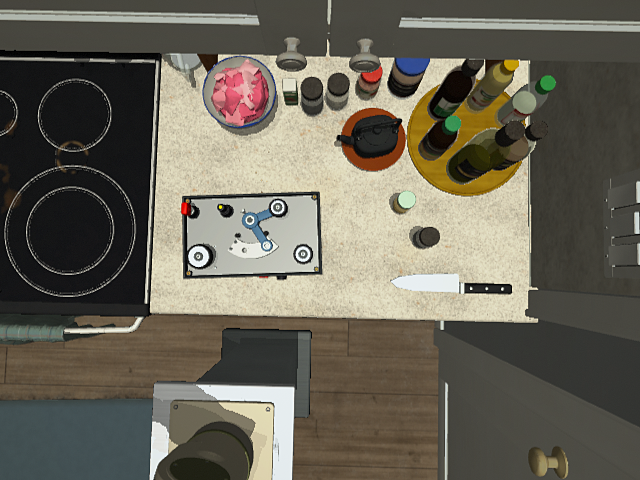

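View pics/scene.png

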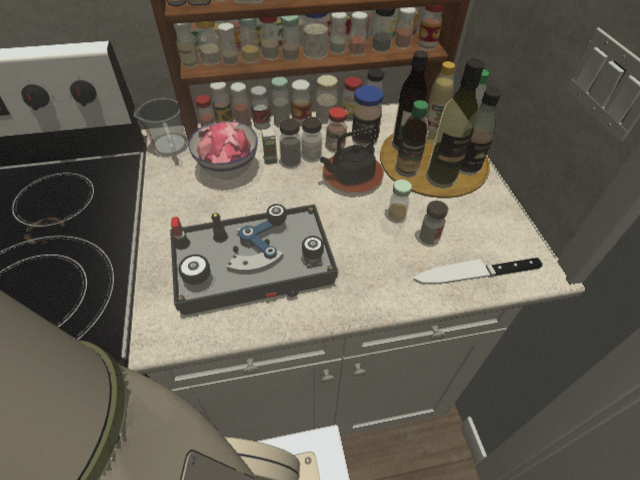

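The top view shows the pin (red) at (187,208) in socket_b, the hex driver at (224,210) in socket_a, wheels at (200,256) and (303,254), the pivot at (250,220) and the eye at about (267,244). I'll fit the sharpener's pose from these.

Run:
```python
from h import *
from scipy.optimize import least_squares
s=dict(np.load("pics/top.npz"))
P=[(200,256,98,-45,106),(303.5,254,98,-47,-112),(250,220,81,30,0)]
w=np.array([px(s,u,v,z)[:2] for u,v,z,_,_ in P]);m=np.array([p[3:] for p in P])
rot=lambda a:np.array([[np.cos(a),-np.sin(a)],[np.sin(a),np.cos(a)]])
f=lambda q:(m@rot(q[2]).T+q[:2]-w).ravel()
r=least_squares(f,[500,0,0],x_scale=[100,100,.1]);print(r.x,r.fun)
q=r.x
for n,v in dict(sockA=(55,55),sockB=(55,130),pivot=(30,0),eye0=(30-65*np.cos(.55),-65*np.sin(.55))).items(): print(n,rot(q[2])@v+q[:2])
print(px(s,187,208,115),px(s,224,208,110),px(s,267,244,73))
for u,v in((200,256),(250,220),(187,208),(240,215)):print(px(s,u,v))
c=s["frame"][180:290,170:335];cv2.imwrite("pics/tc.png",cv2.resize(c,None,fx=4.8,fy=4.8,interpolation=cv2.INTER_CUBIC)[:,:,::-1])
```

```text
Traceback (most recent call last):
  File "h.py", line 13, in px
    K=np.array(s["mtx"]);d=np.array(s["rotation"])@np.linalg.inv(K)@[u,v,1.];o=np.array(s["origin"])
                           ~~~~~~~~~~~~~~~~~~~~~~~^~~~~~~~~~~~~~~~~
ValueError: matmul: Input operand 1 has a mismatch in its core dimension 0, with gufunc signature (n?,k),(k,m?)->(n?,m?) (size 3 is different from 4)
```

```bash
sed -i 's/d=np.array(s\["rotation"\])@/q=np.array(s["rotation"]);q=R.from_quat(q).as_matrix() if q.ndim==1 else q;d=q@/' h.py
python3 - <<'E'
from h import *
from scipy.optimize import least_squares
s=dict(np.load("pics/top.npz"))
P=[(200,256,98,-45,106),(303.5,254,98,-47,-112),(250,220,81,30,0)]
w=np.array([px(s,u,v,z)[:2] for u,v,z,_,_ in P]);m=np.array([p[3:] for p in P])
rot=lambda a:np.array([[np.cos(a),-np.sin(a)],[np.sin(a),np.cos(a)]])
f=lambda q:(m@rot(q[2]).T+q[:2]-w).ravel()
r=least_squares(f,[500,0,0],x_scale=[100,100,.1]);print(r.x,r.fun)
q=r.x
for n,v in dict(sockA=(55,55),sockB=(55,130),pivot=(30,0),eye0=(30-65*np.cos(.55),-65*np.sin(.55))).items(): print(n,rot(q[2])@v+q[:2])
print(px(s,187,208,115),px(s,224,208,110),px(s,267,244,73))
for u,v in((200,256),(250,220),(187,208),(240,215)):print(px(s,u,v))
c=s["frame"][180:290,170:335];cv2.imwrite("pics/tc.png",cv2.resize(c,None,fx=4.8,fy=4.8,interpolation=cv2.INTER_CUBIC)[:,:,::-1])
E
```

```text
[ 4.84144762e+02 -6.20652921e+01  5.58915665e-02] [-0.68528859  1.65594389  0.12760978 -0.6985312   0.55767881 -0.95741268]
sockA [535.98644246  -4.07874017]
sockB [531.79675711  70.8041453 ]
pivot [514.09791657 -60.38941796]
eye0 [460.66826226 -97.40660371]
[531.69385344  66.00545727 115.        ] [534.12192777  -9.27301479 110.        ] [463.73066313 -96.28676122  73.        ]
[433.96631692  39.47378753  98.47925747]
[513.62718744 -59.30447601  80.1862885 ]
[531.95994258  66.60943311 112.95078325]
[527.87121741 -31.44497544  45.72765675]
```

View pics/tc.png

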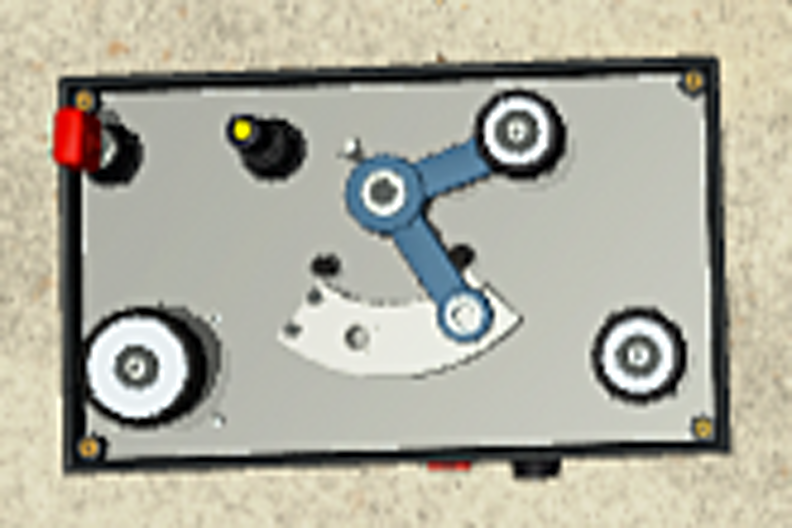

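The enlarged crop shows the catch hole at about crop (357,337), the eye at (466,316), and the grip's long side roughly along world x. I'm moving over the pin now: tool shift of (-492,-411) in 5 calls.

```bash
R='[[[-0.12,-0.1,0],0],[[-0.25,-0.2,0],0],[[-0.37,-0.31,0],0],[[-0.5,-0.41,0],0],[[-0.62,-0.51,0],0],[[-0.74,-0.62,0],0],[[-0.86,-0.72,0],0],[[-0.98,-0.82,0],0]]'; true
python3 -m crank '[[[-0.12,-0.1,0],0],[[-0.25,-0.2,0],0],[[-0.37,-0.31,0],0],[[-0.5,-0.41,0],0],[[-0.62,-0.51,0],0],[[-0.74,-0.62,0],0],[[-0.86,-0.72,0],0],[[-0.98,-0.82,0],0]]' 60 40
python3 -m crank '[[[-0.12,-0.1,0],0],[[-0.25,-0.2,0],0],[[-0.37,-0.31,0],0],[[-0.5,-0.41,0],0],[[-0.62,-0.51,0],0],[[-0.74,-0.62,0],0],[[-0.86,-0.72,0],0],[[-0.98,-0.82,0],0]]'
python3 - <<'E'
from h import *
s=dict(np.load("pics/top.npz"))
q=np.array([484.14,-62.07,.0559]);piv=px(s,170+383/4.8,180+190/4.8,81)[:2]
for n,u,v,z in(("hole",357,337,61),("eye",466,316,73)):
    p=px(s,170+u/4.8,180+v/4.8,z)[:2];d=p-piv;c,si=np.cos(q[2]),np.sin(q[2]);l=np.array([[c,si],[-si,c]])@d
    print(n,p,np.hypot(*d),np.arctan2(l[1],-l[0])+.55)
E
```

```text
time: 0.9
position: [245.8, 493.2, 231.4]
eef_rot: [0.14, 0.99, 0.0, -0.0]
force: [0.9, 0.6, 0.0]
gripper_width: 51.2
grip_force: 0.0
time: 1.7
position: [317.1, 387.3, 231.4]
eef_rot: [0.14, 0.99, 0.0, 0.0]
force: [0.2, 0.8, -0.1]
gripper_width: 51.2
grip_force: 0.0
hole [449.78840273 -46.33728404] 65.8526698944161 0.7987465395036302
eye [459.81356243 -96.5880437 ] 66.31671839680844 0.0025227854006868444
```

The hole sits at t≈0.80 with radius 66, consistent with the given 65, and the eye at rest fits t≈0.

```bash
python3 -m crank '[[[-0.12,-0.1,0],0],[[-0.25,-0.2,0],0],[[-0.37,-0.31,0],0],[[-0.5,-0.41,0],0],[[-0.62,-0.51,0],0],[[-0.74,-0.62,0],0],[[-0.86,-0.72,0],0],[[-0.98,-0.82,0],0]]'
python3 -m crank '[[[-0.12,-0.1,0],0],[[-0.25,-0.2,0],0],[[-0.37,-0.31,0],0],[[-0.5,-0.41,0],0],[[-0.62,-0.51,0],0],[[-0.74,-0.62,0],0],[[-0.86,-0.72,0],0],[[-0.98,-0.82,0],0]]'
python3 -m crank '[[[-0.12,-0.1,0],0],[[-0.25,-0.2,0],-0.01],[[-0.37,-0.31,0],-0.02],[[-0.5,-0.41,0],-0.03],[[-0.62,-0.51,0],-0.04],[[-0.74,-0.62,0],-0.0525],[[-0.86,-0.72,0],-0.0525],[[-0.98,-0.82,0],-0.0525]]'
python3 - <<'E'
from h import *
s=snap("wrist");save(s,"w1");print(sensors.get_obs()["joints"],s["origin"])
E
```

```text
time: 2.5
position: [388.4, 281.2, 231.3]
eef_rot: [0.14, 0.99, 0.0, 0.0]
force: [-0.9, -0.8, -0.5]
gripper_width: 51.1
grip_force: 0.0
time: 3.3
position: [459.6, 175.1, 231.3]
eef_rot: [0.14, 0.99, 0.0, 0.0]
force: [-0.4, 0.5, -0.6]
gripper_width: 51.4
grip_force: 0.0
time: 4.1
position: [530.7, 69.1, 231.3]
eef_rot: [-0.024, 1.0, 0.0, -0.0]
force: [-0.5, 0.2, -0.2]
gripper_width: 51.1
grip_force: 0.0
[-0.61656934  0.13185227  0.44711012  1.72028736 -0.0579087   1.30219047
  1.45876107] [452.85312967  64.35752958 373.31711158]
```

View pics/w1.png

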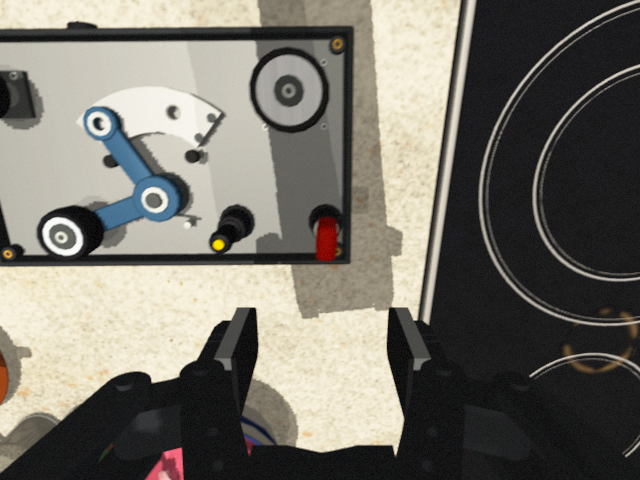

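The wrist view shows the pin's red grip at about (327,240), with the hex driver's yellow dot at (219,244), clear of the left finger's path. I'll use a mask to get the grip's centre and direction, and refine the eye (100,123), hole (173,113) and pivot (155,200).

```bash
cat > m.py <<'E'
from h import *
s=dict(np.load("pics/w1.npz"));f=s["frame"].astype(int)
ys,xs=np.nonzero((f[:,:,0]>90)&(f[:,:,1]<70)&(f[:,:,2]<70));k=(abs(xs-327)<30)&(abs(ys-240)<40);xs,ys=xs[k],ys[k]
W=np.array([px(s,x,y) for x,y in zip(xs,ys)]);t=W[(W[:,2]>109)&(W[:,2]<118)]
print(len(W),len(t),W[:,2].max(),t.mean(0))
r=cv2.minAreaRect(t[:,:2].astype(np.float32));print(r, cv2.boxPoints(r))
for n,u,v,z in(("eye",100,123,73),("hole",173,113,61),("pivot",155,200,81),("wheel",289,91,98)):print(n,px(s,u,v,z),px(s,u,v)[2])
E
python3 m.py
python3 - <<'E'
import cv2
c=cv2.imread("pics/w1.png")[60:270,60:360];cv2.imwrite("pics/w1c.png",cv2.resize(c,None,fx=2.6,fy=2.6,interpolation=cv2.INTER_CUBIC))
E
```

```text
697 604 373.3171115767252 [532.85137666  71.4027008  112.67963551]
((533.5078125, 71.62202453613281), (13.233890533447266, 24.483444213867188), 88.86643981933594) [[521.1376   65.24855]
 [545.6162   64.76419]
 [545.87805  77.9955 ]
 [521.3994   78.47986]]
eye [462.55521065 -95.9904147   73.        ] 64.72441184366318
hole [453.25195563 -47.08579747  61.        ] 50.202197464148014
pivot [515.58699202 -57.55788713  81.        ] 79.87602208244448
wheel [436.18068675  42.05764961  98.        ] 99.25403478800735
```

View pics/w1c.png

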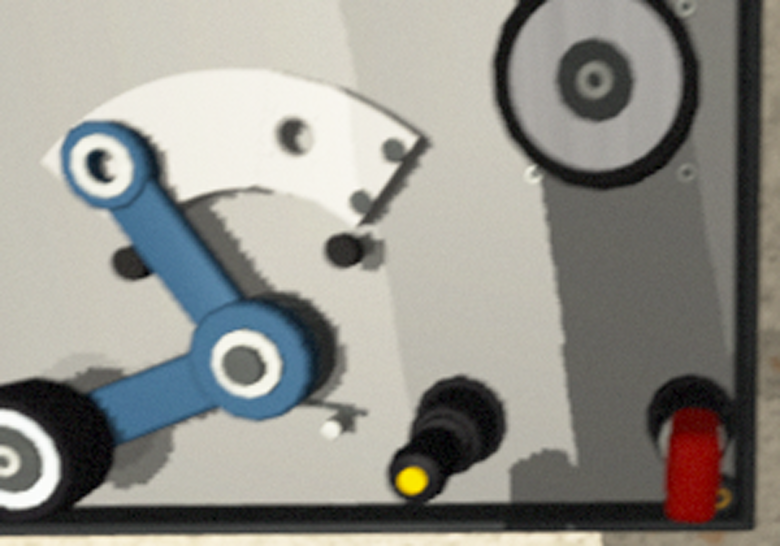

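Grip centre is (533,71.5), yaw about -0.02, size 24x13 and height about 113, all matching the given figures. Descending to it.

```bash
python3 -m crank '[[[-0.024,0.023,0.12],0.011],[[-0.024,0.023,0.25],0.011],[[-0.024,0.023,0.4],0.011],[[-0.024,0.023,0.55],0.011],[[-0.024,0.023,0.7],0.011],[[-0.024,0.023,0.85],0.011],[[-0.024,0.023,1.0],0.011],[[-0.024,0.023,1.0],0.011]]'
python3 -m crank '[[[0,0,0.1],0],[[0,0,0.2],0],[[0,0,0.3],0],[[0,0,0.4],0],[[0,0,0.46],0],[[0,0,0.46],0],[[0,0,0.46],0],[[0,0,0.46],0]]'
python3 -m crank '[[[0,0,0],0],[[0,0,0],0],[[0,0,0],0],[[0,0,0],0],[[0,0,0],0],[[0,0,0],0],[[0,0,0],0],[[0,0,0],0]]' 0 60
```

```text
time: 4.95
position: [531.0, 72.6, 129.0]
eef_rot: [0.009, 1.0, -0.001, -0.002]
force: [0.0, -0.1, 0.1]
gripper_width: 51.4
grip_force: 0.0
time: 5.75
position: [533.1, 72.8, 85.7]
eef_rot: [0.011, 1.0, 0.0, 0.0]
force: [0.2, -0.7, -0.6]
gripper_width: 51.2
grip_force: 0.0
time: 6.55
position: [533.0, 72.7, 85.6]
eef_rot: [0.011, 1.0, 0.0, 0.0]
force: [-0.7, -0.4, 5.3]
gripper_width: 13.2
grip_force: 59.0
```

```bash
python3 -m crank '[[[0,0,-0.04],0],[[0,0,-0.1],0],[[0,0,-0.2],0],[[0,0,-0.3],0],[[0,0,-0.4],0],[[0,0,-0.55],0],[[0,0,-0.7],0],[[0,0,-0.7],0]]'
python3 -m crank '[[[0.12,-0.05,0],0],[[0.24,-0.14,0],0],[[0.36,-0.25,0],0],[[0.48,-0.37,0],0],[[0.58,-0.5,0],0],[[0.65,-0.62,0],0],[[0.673,-0.74,0],0],[[0.673,-0.847,0],0]]'
python3 -m crank '[[[0,-0.12,0],0],[[0,-0.24,0],0],[[0,-0.36,0],0],[[0,-0.5,0],0],[[0,-0.62,0.05],0],[[0,-0.74,0.15],0],[[0,-0.847,0.25],0],[[0,-0.847,0.25],0]]'
python3 - <<'E'
from h import *
print(sensors.get_obs()["position"],sensors.get_obs()["force"])
s=snap("wrist");save(s,"w2")
c=s["frame"]
cv2.imwrite("pics/w2.png",cv2.resize(c[150:470,110:530],None,fx=1.85,fy=1.85,interpolation=cv2.INTER_CUBIC)[:,:,::-1])
E
```

```text
time: 7.35
position: [534.0, 72.9, 157.8]
eef_rot: [0.011, 1.0, 0.001, 0.002]
force: [0.4, -0.3, -1.3]
gripper_width: 13.1
grip_force: 58.4
time: 8.15
position: [463.6, -11.6, 155.4]
eef_rot: [0.011, 1.0, 0.0, 0.0]
force: [0.7, 0.1, -1.1]
gripper_width: 13.1
grip_force: 58.4
time: 8.95
position: [461.0, -97.0, 129.3]
eef_rot: [0.012, 1.0, -0.0, -0.001]
force: [-0.5, 0.7, -0.8]
gripper_width: 12.9
grip_force: 58.5
[461.03285324 -97.01341272 129.27762521] [-0.51215781  0.66874466 -0.76815497]
```

View pics/w2.png

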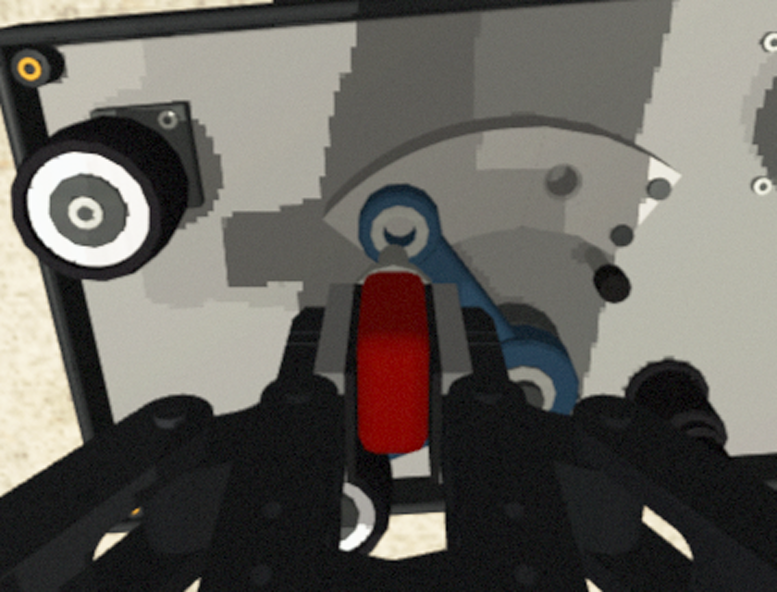

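The crop shows the eye ring centred at about (400,233) and the pin's nose at about (394,250), just in front of it. I'll compute both in world coordinates.

Run:
```python
from h import *
s=dict(np.load("pics/w2.npz"))
g=lambda u,v,z:px(s,110+u/1.85,150+v/1.85,z)
print("eye",g(400,233,73),"tip",g(394,251,90),"top pad",g(563,181,61),g(400,185,73), g(358,226,73),g(441,226,73))
c=s["frame"][250:310,290:360];cv2.imwrite("pics/w2c.png",cv2.resize(c,None,fx=9,fy=9,interpolation=cv2.INTER_CUBIC)[:,:,::-1])
```

```text
eye [463.00513421 -96.03110753  73.        ] tip [461.32327707 -97.74836686  90.        ] top pad [452.21474014 -46.60114699  61.        ] [448.33431573 -95.70671345  73.        ] [ 460.52558077 -108.14614145   73.        ] [461.12080816 -84.11138875  73.        ]
```

View pics/w2c.png

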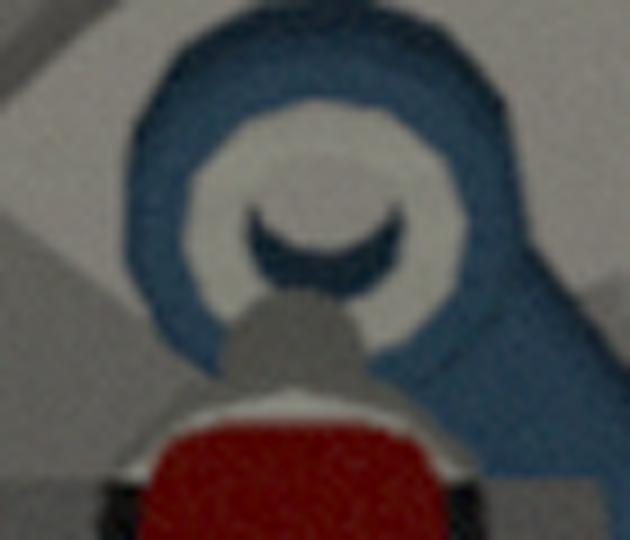

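Residual is about (+1.2,+1.9) mm from both the image and the motion bookkeeping. Correcting and lowering gently.

```bash
python3 -m crank '[[[-0.012,0.019,0],0],[[-0.012,0.019,0.03],0],[[-0.012,0.019,0.06],0],[[-0.012,0.019,0.1],0],[[-0.012,0.019,0.13],0],[[-0.012,0.019,0.16],0],[[-0.012,0.019,0.18],0],[[-0.012,0.019,0.19],0]]'
```

```text
time: 9.8
position: [463.0, -93.4, 111.0]
eef_rot: [0.011, 1.0, -0.0, -0.0]
force: [-0.1, 0.1, -0.8]
gripper_width: 13.0
grip_force: 58.5
```

```bash
python3 -m crank '[[[0,0,0],0],[[0,0,0],0],[[0,0,0],0],[[0,0,0],0],[[0,0,0],0],[[0,0,0],0],[[0,0,0],0],[[0,0,0],0]]'
python3 - <<'E'
from h import *
o=sensors.get_obs();print(o["position"],o["force"],o["eef_rot"])
s=snap("wrist");save(s,"w3")
c=s["frame"][240:330,270:380];cv2.imwrite("pics/w3c.png",cv2.resize(c,None,fx=6,fy=6,interpolation=cv2.INTER_CUBIC)[:,:,::-1])
E
```

```text
time: 10.6
position: [463.1, -93.4, 111.3]
eef_rot: [0.011, 1.0, 0.0, 0.0]
force: [-0.5, -0.8, -1.2]
gripper_width: 12.9
grip_force: 58.5
[463.12806026 -93.38245384 111.29213203] [-0.54012103 -0.79418726 -1.16597673] [1.05245200e-02 9.99944614e-01 4.81976760e-05 1.49007096e-05]
```

View pics/w3c.png

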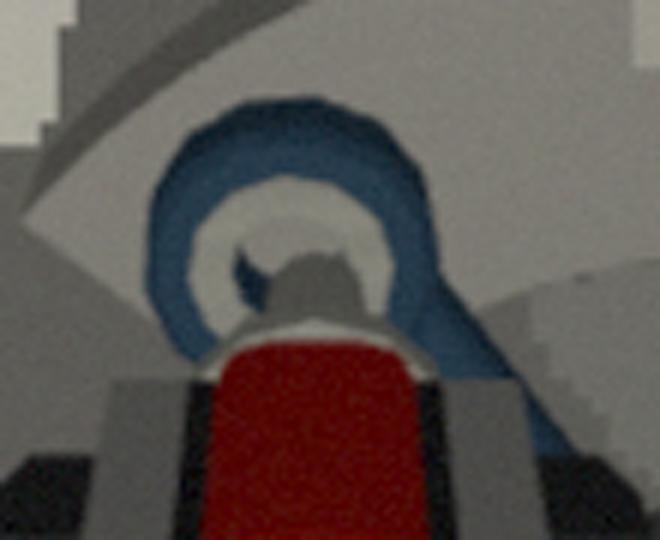

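The crop shows the pin's axis at column 317 and the eye's centre at 291, so the pin is about 2 mm too far to +y. The x direction is fine.

```bash
python3 -m crank '[[[0,0,-0.02],0],[[0,-0.019,-0.02],0],[[0,-0.019,-0.01],0],[[0,-0.019,0.01],0],[[0,-0.019,0.03],0],[[0,-0.019,0.04],0],[[0,-0.019,0.05],0],[[0,-0.019,0.05],0]]'
python3 -m crank '[[[0,0,0.01],0],[[0,0,0.02],0],[[0,0,0.03],0],[[0,0,0.03],0],[[0,0,0.03],0],[[0,0,0.03],0],[[0,0,0.03],0],[[0,0,0.03],0]]'
```

```text
time: 11.45
position: [462.8, -95.3, 106.0]
eef_rot: [0.011, 1.0, -0.0, -0.0]
force: [-1.8, 0.4, -1.6]
gripper_width: 12.7
grip_force: 58.5
time: 12.25
position: [462.9, -95.3, 103.1]
eef_rot: [0.011, 1.0, 0.0, -0.0]
force: [-2.7, -0.8, -1.8]
gripper_width: 13.3
grip_force: 58.4
```

The tip is in the eye, 9.5 mm below the top face with no vertical force. Swinging the arm to about 0.7 rad along the arc with a firmer grip.

```bash
python3 -m crank '[[[0,0,0],0],[[0.018,0.027,0],0],[[0.036,0.054,0],0],[[0.05,0.083,0],0],[[0.065,0.112,0],0],[[0.078,0.142,0],0],[[0.09,0.172,0],0],[[0.098,0.203,0],0]]' - 110
python3 -m crank '[[[0.009,0.032,0],0],[[0.016,0.064,0],0],[[0.021,0.096,0],0],[[0.024,0.128,0],0],[[0.026,0.16,0],0],[[0.025,0.195,0],0],[[0.024,0.226,0],0],[[0.024,0.226,0],0]]'
```

```text
time: 13.05
position: [453.9, -76.3, 103.6]
eef_rot: [0.011, 1.0, -0.001, 0.001]
force: [-2.5, -8.7, -0.2]
gripper_width: 12.4
grip_force: 107.6
time: 13.85
position: [451.4, -53.4, 103.4]
eef_rot: [0.011, 1.0, -0.001, -0.0]
force: [-5.4, -8.5, 0.6]
gripper_width: 12.1
grip_force: 107.8
```

```bash
python3 -m crank '[[[0.006,0.016,0],0],[[0.006,0.033,0],0],[[0.005,0.05,0],0],[[0.004,0.066,0],0],[[0.004,0.066,0.01],0],[[0.004,0.066,0.02],0],[[0.004,0.066,0.03],0],[[0.004,0.066,0.03],0]]'
```

```text
time: 14.65
position: [451.6, -47.2, 100.6]
eef_rot: [0.011, 1.0, -0.001, 0.0]
force: [-3.3, -7.7, 2.7]
gripper_width: 12.4
grip_force: 108.3
```

```bash
python3 -m crank '[[[0.003,0,0.01],0],[[0.003,0.004,0.012],0],[[0.003,0.008,0.012],0],[[0.003,0.012,0.012],0],[[0.003,0.016,0.012],0],[[0.003,0.02,0.012],0],[[0.003,0.02,0.012],0],[[0.003,0.02,0.012],0]]'
```

```text
time: 15.45
position: [451.8, -45.3, 99.7]
eef_rot: [0.011, 1.0, -0.001, 0.001]
force: [-2.3, -8.0, 2.8]
gripper_width: 12.6
grip_force: 108.3
```

```bash
python3 -m crank '[[[0,0,0.005],0],[[0,0,0.01],0],[[0,0,0.015],0],[[0,0,0.02],0],[[0,0,0.02],0],[[0,0,0.02],0],[[0,0,0.02],0],[[0,0,0.02],0]]'
```

```text
time: 16.25
position: [451.7, -45.2, 97.7]
eef_rot: [0.011, 1.0, -0.001, 0.001]
force: [-4.0, -9.1, 3.9]
gripper_width: 12.3
grip_force: 108.4
```

The tip is about 3 mm below the quadrant's top at only 4 N, so the nose is in the hole. Continuing down.

```bash
python3 -m crank '[[[0,0,0.006],0],[[0,0,0.012],0],[[0,0,0.018],0],[[0,0,0.024],0],[[0,0,0.03],0],[[0,0,0.03],0],[[0,0,0.03],0],[[0,0,0.03],0]]'
```

```text
time: 17.05
position: [451.7, -45.2, 94.7]
eef_rot: [0.011, 1.0, -0.001, 0.001]
force: [-2.6, -8.2, 4.1]
gripper_width: 12.5
grip_force: 108.5
```

```bash
python3 -m crank '[[[0,0,0.008],0],[[0,0,0.016],0],[[0,0,0.024],0],[[0,0,0.032],0],[[0,0,0.04],0],[[0,0,0.048],0],[[0,0,0.055],0],[[0,0,0.055],0]]'
python3 -m crank '[[[0,0,0.005],0],[[0,0,0.01],0],[[0,0,0.015],0],[[0,0,0.02],0],[[0,0,0.025],0],[[0,0,0.028],0],[[0,0,0.028],0],[[0,0,0.028],0]]'
```

```text
time: 17.85
position: [451.7, -45.2, 89.1]
eef_rot: [0.011, 1.0, -0.001, 0.001]
force: [-3.6, -8.6, 3.9]
gripper_width: 12.4
grip_force: 108.4
time: 18.65
position: [451.7, -45.1, 86.7]
eef_rot: [0.011, 1.0, -0.001, 0.001]
force: [-5.3, -8.5, 9.2]
gripper_width: 12.1
grip_force: 109.3
```

The collar landed at z 86.7 (expected 86.6) with 9 N. Easing the spring load onto the hole, then releasing.

```bash
python3 -m crank '[[[-0.003,-0.003,0],0],[[-0.003,-0.006,0],0],[[-0.003,-0.009,0],0],[[-0.003,-0.012,0],0],[[-0.003,-0.014,0],0],[[-0.003,-0.014,0],0],[[-0.003,-0.014,0],0],[[-0.003,-0.014,0],0]]' - 40
```

```text
time: 19.45
position: [451.6, -46.2, 86.7]
eef_rot: [0.011, 1.0, -0.0, 0.0]
force: [-7.7, -7.0, 13.1]
gripper_width: 11.9
grip_force: 109.6
```

```bash
python3 -m crank '[[[0.003,-0.002,-0.002],0],[[0.006,-0.004,-0.004],0],[[0.008,-0.006,-0.006],0],[[0.01,-0.008,-0.006],0],[[0.01,-0.008,-0.006],0],[[0.01,-0.008,-0.006],0],[[0.01,-0.008,-0.006],0],[[0.01,-0.008,-0.006],0]]' 0 30
```

```text
time: 20.25
position: [451.2, -46.5, 86.8]
eef_rot: [0.011, 1.0, -0.0, 0.001]
force: [-1.0, -5.2, -0.8]
gripper_width: 12.6
grip_force: 107.5
```

```bash
python3 -m crank '[[[0,0,0],0],[[0,0,0],0],[[0,0,0],0],[[0,0,0],0],[[0,0,0],0],[[0,0,0],0],[[0,0,0],0],[[0,0,0],0]]' 50 30
python3 -m crank '[[[0,0,-0.05],0],[[0,0,-0.15],0],[[0,0,-0.3],0],[[0,0,-0.45],0],[[0,0,-0.6],0],[[0,0,-0.75],0],[[0,0,-0.9],0],[[0,0,-1.0],0]]'
python3 - <<'E'
from h import *
s=snap("wrist");save(s,"w4")
c=s["frame"][100:400,150:550];cv2.imwrite("pics/w4.png",cv2.resize(c,None,fx=2,fy=2,interpolation=cv2.INTER_CUBIC)[:,:,::-1])
E
```

```text
time: 21.05
position: [450.6, -45.7, 86.4]
eef_rot: [0.011, 1.0, 0.0, 0.0]
force: [0.5, 0.1, -0.3]
gripper_width: 42.6
grip_force: 0.0
time: 21.85
position: [451.0, -45.8, 188.2]
eef_rot: [0.011, 1.0, 0.0, 0.001]
force: [0.4, 0.3, 0.0]
gripper_width: 42.7
grip_force: 0.0
```

View pics/w4.png

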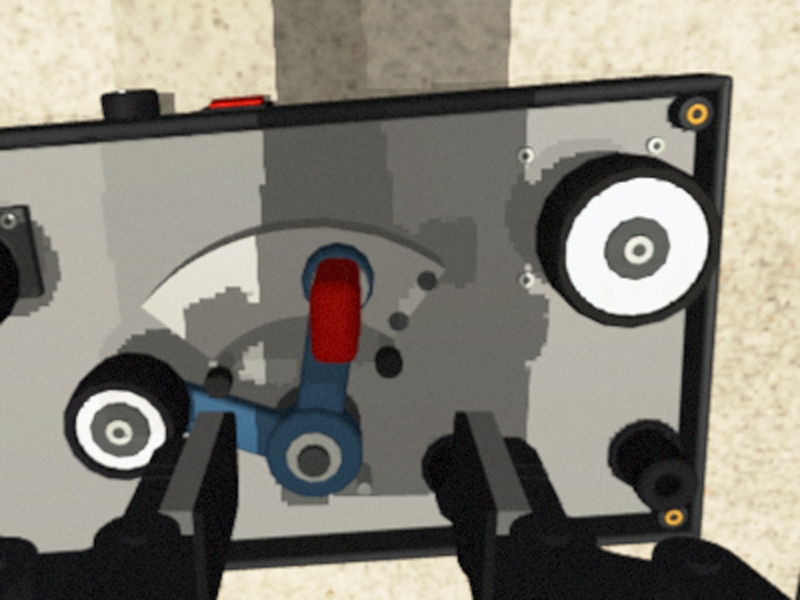

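The arm is held back with the pin upright in the eye, grip at about (335,310). I'll check the grip-top height (115 expected when home), then hand in.

Run:
```python
from h import *
s=dict(np.load("pics/w4.npz"))
for v in(335,345,350):print(px(s,150+335/2,100+v/2)[2])
W=[px(s,150+335/2,100+v/2) for v in range(300,356,4)]
z=np.array(W)[:,2];print(z.round(1))
if abs(np.median(z[-8:])-115)<4: print(ctrl.job_done())
```

```text
114.0251953745665
114.50492663241306
114.91558648776041
[114.  114.7 113.9 115.7 114.7 114.2 114.7 115.1 114.6 114.1 114.3 114.4
 114.7 114.5]
the job is handed in; nothing more can be done
None
```

The pin is fully seated through the arm's eye in the catch hole (found at about 0.8 rad), the tension arm stays locked back, the gripper is clear, and the job was handed in at about 22 s; no verdict came back.

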